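Vial carrier under the cover of a sample case

TASK

Put the carrier that holds the capped vials away in the half-covered sample case. It is longer than the case's opening, so tilt it, dip one end in under the fixed cover, then right it inside, keeping hold of it until it lies flat on the case floor. Leave the empty carrier and the beaker where they stand.

Things in the scene. Friction and masses are not known exactly. Their poses are not given: they have to be found in the camera images.
- carrier: Loaded vial carrier, 0.25-0.39 kg: aluminium rack 170 mm long (x), 50 wide (y), 35 high with its 12 amber vials with tan caps (fixed). Both ends alike. A steel strap (16 along x, 6 along y) rises from its middle to a grey plastic grip block, 30 along x, 14 along y, 80 to 120 mm above the underside: grip it here from above, closing along y. Origin: centre of underside; z up through the grip.
- spare: The empty carrier: same rack, strap, grip block and axes as the loaded one, but no vials, only dark holes in its deck (18 mm high). Not to be moved.
- case: Fixed white metal box, 235 mm long (x), 110 wide (y), walls and floor 5 thick; inside 225 x 100, floor at z = 5, wall rims at z = 75. A fixed grey cover (z 75 to 80) roofs the -x end (robot side) from x = -117.5 to -32.5; the top is open from x = -32.5 to +112.5. Origin: centre of underside, z up. A carrier lying flat along x at the case's centre has its strap clear of the cover.
- beaker: A plain glass beaker, 68 mm across and 90 mm high, standing on the bench at one side. Origin: centre of its underside. Not to be moved.

How it is judged (in metres and radians):
On the way:
1. the loaded carrier is tilted (over 10 degrees) in the case's opening, its middle below 90 mm above the case's underside (angle between carrier's own z axis and vertical above 0.175 rad and z of carrier in the frame of case below 0.09 m and x of carrier in the frame of case between -0.08 and 0.08 m and y of carrier in the frame of case between -0.04 and 0.04 m), for 0.1 s.
At the end, for the whole second after the job is handed in: The loaded carrier lies at rest flat on the floor inside the case (underside within 7 mm of the floor, within 8 degrees of upright, its centre within 35 mm along and 30 mm across of the case's centre), released; the empty carrier and the beaker are within 30 mm of where they stood (z of carrier in the frame of case below 0.012 m and angle between carrier's own z axis and vertical below 0.14 rad and x of carrier in the frame of case between -0.035 and 0.035 m and y of carrier in the frame of case between -0.03 and 0.03 m and linear speed of carrier below 0.03 m/s and distance of each of spare, beaker from where it was at the start of the episode below 0.03 m); the robot touches nothing.
It fails at once if the loaded carrier is let go while tilted by more than 15 degrees (contact force between the fingers and carrier below 0.2 N and angle between carrier's own z axis and vertical above 0.262 rad).
It fails at once if the empty carrier or the beaker is shifted by more than 30 mm (distance of any of spare, beaker from where it was at the start of the episode above 0.03 m).
It also fails if it takes over 51 s, if anything falls off the work surface, if the arm or the gripper's body presses on something with over 40 N, if the wrist force passes 120 N, or if a joint passes its speed limit or range.

ROBOT

A 6-joint arm with a two-finger parallel gripper is mounted at the origin on the work surface. World frame = base frame: x ahead of the robot, y to its left, z up, the work surface at z = 0. Lengths are in m, angles in degrees, forces in N, time in s.
With the tool pointing down it reaches from about 0.35 to 0.8 m from the base axis. Payload 7.3 kg.
Tool frame: the origin (TCP) lies at the very end of the fingers, on their centre line; the grasp point (between the pads) lies env.grip_point_offset behind it (env.grip_point_offset is the distance from the TCP to the grasp point, in m); z points along the fingers, y is the line along which they close (so a half turn about z gives the same grasp; the last joint's range is limited). The gripper opens to 85 mm and grips with 20 to 120 N. Pads are 22 mm wide; open, the fingers measure 114 mm over their backs; the gripper's body (76 mm by 85 mm) begins 54 mm behind the grasp point. The pads swing forward as they close: fully open they stand 13 mm farther back than shut.
Start: joints at [65.89, 19.595, 87.324, -0, 73.075, -8.365], TCP at [0.142, 0.505, 0.231] pointing down, gripper open.
Joint ranges: [-145.02, 145.02], [-44.19, 115.74], [2.07, 154.8], [-57.11, 237.11], [16.16, 152.29], [-177.93, 177.93]. Speed limits (degrees/s): [147.25, 147.25, 180, 180, 180, 180].

INTERFACE

Orientations are given as a 3x3 rotation matrix whose columns are the frame's x, y, z axes.
In Python, from station import env gives the robot as it stands.
- The arm moves only by the tool run_rows, called after "Request:" as name([rows], argument=value, ...), one row to a line, values as JSON. Schema: {"type":"object","properties":{"deltas":{"type":"array","items":{"type":"object","properties":{"aperture":{"type":"number"},"pos":{"type":"array","items":{"type":"number"},"minItems":3,"maxItems":3},"r":{"type":"array","items":{"type":"number"},"minItems":3,"maxItems":3}},"additionalProperties":false,"required":["aperture"]},"minItems":1,"maxItems":8},"only":{"type":"string"},"quiet":{"type":"boolean"},"lines":{"type":"string"}},"required":["deltas"],"additionalProperties":false}. deltas is a list of rows, 1 to 8 of them, each an object with the fields aperture (the opening from 0.0 (shut) to 1.0 (fully open)), pos (a list: dx, dy, dz in m), r (a list: a rotation vector rx, ry, rz in degrees); a field left out counts as zero (the opening has to be given); each row shifts and turns the commanded pose from where the row before left it, along the tool's axes as they then stand; what a row does not reach is not made up. A row lasts 1/8 s, in which the tool goes at most 0.0625 m and 10.7 degrees, less where a joint would pass 70% of its speed; a pose out of reach is approached as far as the arm can. The fingers move at their own pace and stop on an object; the grip force is fixed at half the most. Time passes only in rows, so rows that do not move let the fingers close. The tool returns the time, the measured TCP pose, the force, the opening and the grip force at its end. only (a regular expression) keeps the lines of the reply that match it, lines (a string "A,B") keeps lines A to B, and quiet returns only ok. Input that does not fit is refused with a message, and nothing moves.
- env.observe(): the state, without advancing time (a new reading comes with each control period).
- env.read_camera(name): name is "side" or "top" or "wrist"; returns a dict with "img" (480x640x3 uint8, red, green, blue), "mtx" (3x3 intrinsics, pixels), "D" ([k1, k2, p1, p2, k3] as OpenCV has them; the pictures are not rectified), "eye" and "attitude" of the camera in the world. Camera axes: x right, y up, looking along -z (the intrinsics and any distortion apply to the point x, -y, -z); pixel columns grow to the right and rows downward; lengths in m; the calibration is good to about 2 mm. A picture is of the moment at which its call begins. There is no depth.
- env.hand_in(): hands the job in; it is judged then, once.
The state is a dict: "time": time; "qpos": joint angles; "qd": joint speeds; "joint_efforts": joint torques, N m; "position": TCP position; "orientation": TCP orientation; "contact_force": force on the tool from outside, world axes, zero at the start; "wrist_torque": the same for the moment, N m; "finger_gap": opening from 0.0 (shut) to 1.0 (fully open); "gripper_force": force on a finger pad.
Only numpy, scipy, OpenCV 4.12 (cv2) and the standard library are available. Lean on these libraries where they do the work, as an engineer would, in place of code of your own. Each camera call takes 0.05 s, during which the arm holds its last target. There are 200 camera calls.

## Working session

There is one attempt and no reset: what is moved stays moved. The work goes in short steps, Python scripts to look and compute and a tool call to move; the robot and the scene stay as the last step left them, time stands still between calls to the robot, and variables do not carry over. Pictures are saved under pics/ and viewed, at most 10 in all, crops included, and the job is handed in when it is done.

```bash
ls; mkdir -p pics
```

Run:
```python
from station import env
import cv2,numpy as np
print(env.grip_point_offset)
o=env.observe();print(o['time'],o['position'],o['orientation'])
for n in("top","side"):
    c=env.read_camera(n);cv2.imwrite(f"pics/{n}0.png",c["img"][:,:,::-1]);print(n,c["mtx"],c["D"],c["eye"],c["attitude"])
```

```text
pics
station.py
0.0187
0.0 [0.14227862 0.50492193 0.23060563] [[-9.62481226e-01  2.71347485e-01 -6.57332258e-04]
 [ 2.71348178e-01  9.62480145e-01 -1.46198542e-03]
 [ 2.35963180e-04 -1.58549943e-03 -9.99998715e-01]]
top [[485.47772698   0.         316.99188539]
 [  0.         485.47772698 238.58424495]
 [  0.           0.           1.        ]] [-0.08714167  0.          0.          0.          0.        ] [0.40410796 0.15252049 1.06039783] [[ 0.01776396  0.99344384 -0.11293259]
 [-0.99925898  0.02149736  0.03192723]
 [ 0.03414567  0.11228175  0.99308956]]
side [[542.49337604   0.         323.92727804]
 [  0.         542.49337604 233.23573112]
 [  0.           0.           1.        ]] [-0.16339898  0.          0.          0.          0.        ] [ 0.23274961 -0.77852082  1.05520264] [[ 0.94752451  0.21954047 -0.23237746]
 [-0.31918821  0.6901313  -0.64949032]
 [ 0.01778155  0.68958015  0.72399105]]
```

View pics/top0.png

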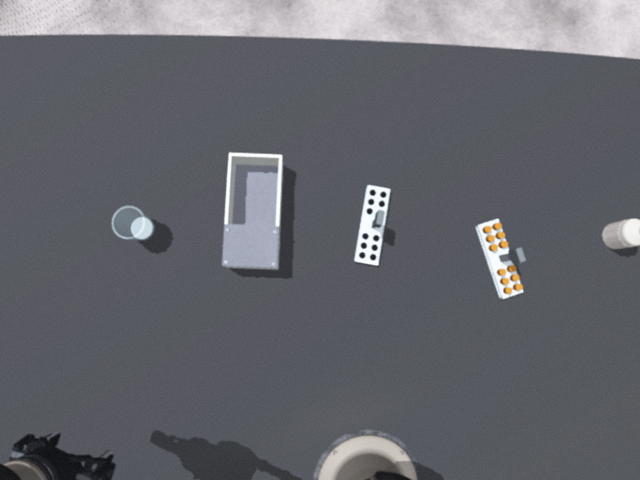

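View pics/side0.png

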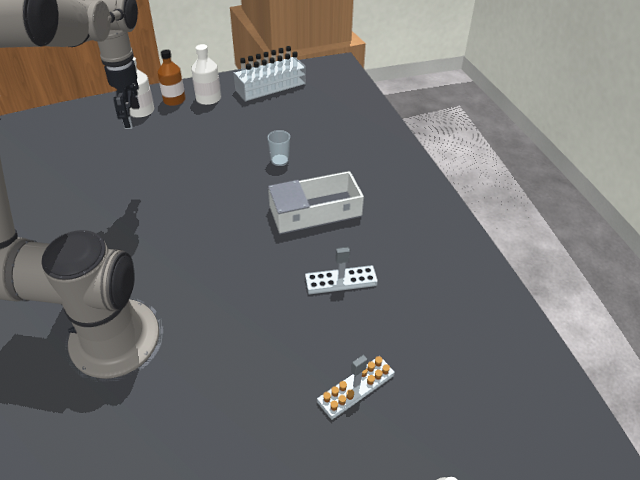

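The top view shows the beaker at about (130,222), the case at columns 223–283 and rows 153–270 with its cover toward the robot, the empty carrier at (373,225), and the loaded carrier with orange caps at (500,260), its grip block near (517,256).

Create h.py:
```python
import cv2,numpy as np
from station import env
def rays(c,px):
    u=cv2.undistortPoints(np.float64(px).reshape(-1,1,2),c["mtx"],c["D"]).reshape(-1,2)
    return np.c_[u[:,0],-u[:,1],-np.ones(len(u))]@np.array(c["attitude"]).T
def plane(c,px,z):
    d=rays(c,px);e=np.array(c["eye"]);return e+d*((z-e[2])/d[:,2])[:,None]
def proj(c,P):
    q=(np.array(P).reshape(-1,3)-c["eye"])@np.array(c["attitude"]);q=q*[1,-1,-1]
    return cv2.projectPoints(q,np.zeros(3),np.zeros(3),c["mtx"],np.array(c["D"]))[0].reshape(-1,2)
def rect(m,c,z,roi):
    k=np.zeros_like(m);x0,x1,y0,y1=roi;k[y0:y1,x0:x1]=m[y0:y1,x0:x1]
    cs=max(cv2.findContours(k,0,cv2.CHAIN_APPROX_NONE)[0],key=cv2.contourArea)
    P=plane(c,cs.reshape(-1,2),z)[:,:2].astype(np.float32)
    r=cv2.minAreaRect(P*1000);return r
```

Run:
```python
from h import *
c=env.read_camera("top");im=c["img"];s=env.read_camera("side")
hsv=cv2.cvtColor(im,cv2.COLOR_RGB2HSV)
cap=((hsv[...,1]>120)&(hsv[...,2]>120)&(hsv[...,0]<25)).astype(np.uint8)
cap[:, :440]=0
yx=np.argwhere(cap);P=plane(c,yx[:,::-1],.035)[:,:2]
print("caps",P.mean(0),cv2.minAreaRect((P*1000).astype(np.float32)))
w=np.linalg.svd(P-P.mean(0))[2][0] if len(P)<3000 else 0
print(w,np.degrees(np.arctan2(w[1],w[0])),len(P))
br=(im.min(2)>115).astype(np.uint8)
br2=cv2.bitwise_or(br,cap)
print("loaded@18",rect(br2,c,.018,(465,535,210,305)))
print("spare@18",rect(br,c,.018,(345,400,175,275)))
print("case@75",rect(br,c,.075,(205,300,140,285)))
for n,cc,b in(("t",c,(460,210,80,100)),("s",s,(310,340,95,85))):
    x,y,w,h=b;cv2.imwrite(f"pics/crop{n}.png",cv2.resize(cc["img"][y:y+h,x:x+w,::-1],None,fx=6,fy=6,interpolation=cv2.INTER_NEAREST))
a=cv2.imread("pics/cropt.png");b=cv2.imread("pics/crops.png")
k=np.zeros((600,1050,3),np.uint8);k[:a.shape[0],:480]=a;k[:b.shape[0],480:]=b
cv2.imwrite("pics/crop.png",cv2.resize(k,(800,457)))
```

```text
caps [ 0.48726975 -0.28608508] ((487.4942321777344, -285.3729553222656), (151.4066925048828, 43.079681396484375), 18.562461853027344)
[-0.95002246 -0.31218156] -161.80924917418955 455
loaded@18 ((487.4076232910156, -283.85943603515625), (174.6853485107422, 61.36299514770508), 18.56245994567871)
spare@18 ((557.1043090820312, -0.23704147338867188), (55.823726654052734, 174.94088745117188), 80.81067657470703)
case@75 ((574.0582885742188, 254.8816680908203), (116.06076049804688, 240.8888397216797), 89.09539794921875)
```

View pics/crop.png

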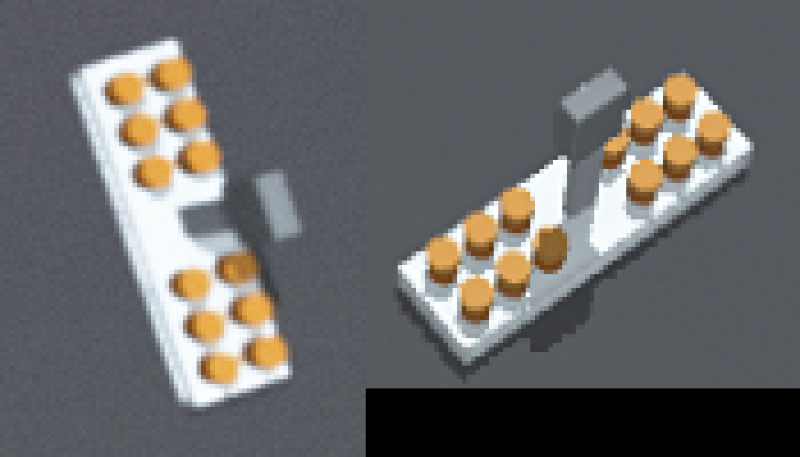

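The crop shows the grip block top at about (521,254) in the top view and (359.5,361) in the side view. I'll check the estimates by projecting them back into both images.

Create ov.py:
```python
from h import *
def box(x,y,yaw,z,pts):
    t=np.radians(yaw);R=np.array([[np.cos(t),-np.sin(t)],[np.sin(t),np.cos(t)]])
    p=np.array(pts)@R.T+[x,y];return np.c_[p,np.full(len(p),z)]
def rc(a,b,c,d): return [(a,c),(b,c),(b,d),(a,d)]
```

Run:
```python
from ov import *
c=env.read_camera("top");s=env.read_camera("side")
print(plane(c,[[521,254.4]],.12),plane(s,[[359.5,360.8]],.12))
L=(.487,-.2845,18.4);C=(.5765,.2565,-.9)
out=[]
for cc,bs in((c,((205,140,100,150),(460,205,100,100))),(s,((255,165,125,75),(305,335,100,90)))):
    for B,(o,items) in zip(bs,((C,((.075,rc(-.1175,.1175,-.055,.055)),(.075,rc(-.0325,.1125,-.05,.05)),(0,rc(-.1175,.1175,-.055,.055)))),(L,((.018,rc(-.085,.085,-.025,.025)),(.12,rc(-.015,.015,-.007,.007)),(0,rc(-.085,.085,-.025,.025)))))):
        x,y,w,h=B;f=4;im=cv2.resize(cc["img"][y:y+h,x:x+w,::-1],None,fx=f,fy=f)
        for z,p in items:
            q=(proj(cc,box(*o,z,p))-[x,y]+.5)*f
            cv2.polylines(im,[np.int32(q)],True,(0,0,255) if z else (0,200,0),1)
        out.append(im)
k=np.zeros((1000,900,3),np.uint8)
for im,(x,y) in zip(out,((0,0),(400,0),(400,610),(0,610))): k[y:y+im.shape[0],x:x+im.shape[1]]=im[:1000-y]
k[610:,:][:, :]=0
k2=np.zeros((600,800,3),np.uint8)
k2[:600,:400]=out[0][:600];k2[:400,400:]=out[1]
cv2.imwrite("pics/ov1.png",k2)
k3=np.zeros((600,800,3),np.uint8);k3[:300,:500]=out[2];k3[240:600,400:800]=out[3];cv2.imwrite("pics/ov2.png",k3)
```

```text
[[ 0.48800507 -0.28728894  0.12      ]] [[ 0.48906356 -0.28861409  0.12      ]]
```

View pics/ov1.png

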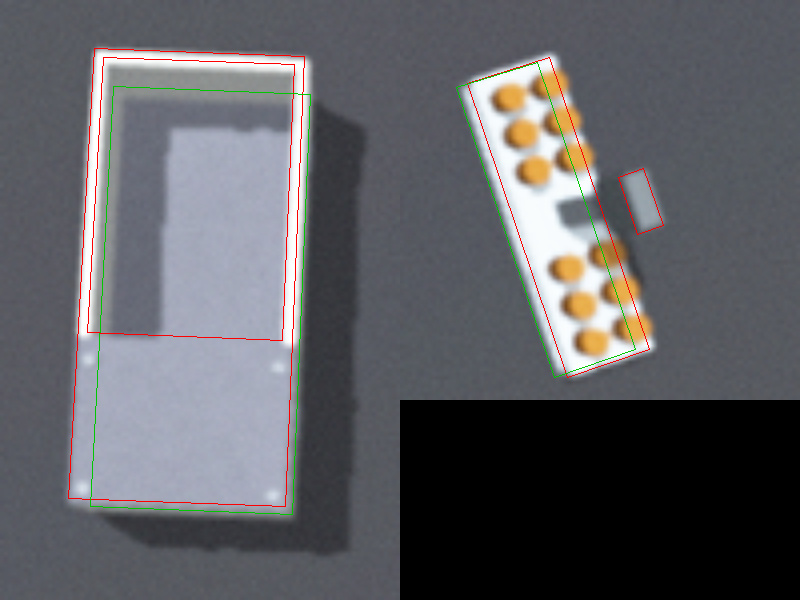

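View pics/ov2.png

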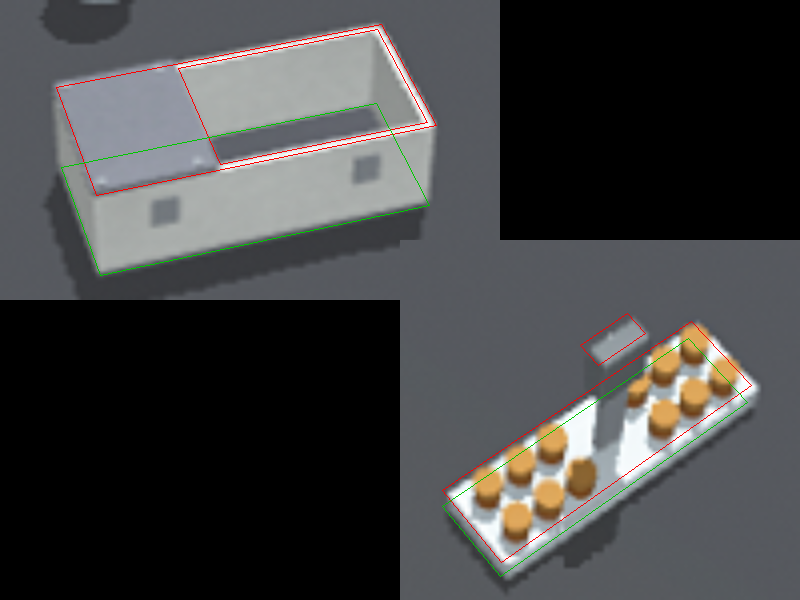

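The case outline fits within about 2 mm. The loaded carrier is better placed at (0.4885, −0.2875), yaw 18.5°. I'll start the approach with a leg toward (0.42, 0.20).

Create d.py:
```python
import sys,numpy as np
from station import env
from scipy.spatial.transform import Rotation as R
# usage: x y z yaw_y(deg of tool y) tilt(deg, tool z leaning outward along carrier x)
x,y,z,a,t=map(float,sys.argv[1:6])
o=env.observe();M=np.array(o['orientation'])
T=(R.from_euler('z',a-90,degrees=True)*R.from_euler('y',-t,degrees=True)).as_matrix()@np.array([[-1,0,0],[0,1,0],[0,0,-1.]])
print("d",np.round(M.T@(np.array([x,y,z])-o['position']),4),"rv",np.round(R.from_matrix(M.T@T).as_rotvec(degrees=True),2),"pos",np.round(o['position'],4),"j",np.round(o['qpos'],1),"t",o['time'],"F",np.round(o['contact_force'],1))
```

```text
(no output)
```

Request:
run_rows([
  {"aperture":1,"pos":[-0.0438,-0.0273,0]},
  {"aperture":1,"pos":[-0.0438,-0.0273,0]},
  {"aperture":1,"pos":[-0.0438,-0.0273,0]},
  {"aperture":1,"pos":[-0.0438,-0.0273,0]},
  {"aperture":1,"pos":[-0.0438,-0.0273,0]},
  {"aperture":1,"pos":[-0.0438,-0.0273,0]},
  {"aperture":1,"pos":[-0.0438,-0.0273,0]},
  {"aperture":1,"pos":[-0.0438,-0.0273,0]},
])

```text
time: 1.3
position: [0.4214, 0.1986, 0.2315]
orientation: [[-0.962, 0.271, 0.0], [0.271, 0.962, 0.0], [-0.0, 0.0, -1.0]]
contact_force: [0.7, 0.5, -0.6]
finger_gap: 0.997
gripper_force: 0.0
```

```bash
python3 d.py .4885 -.2875 .231 108.5 0
```

```text
d [-1.965e-01 -4.497e-01  3.000e-04] rv [ 2.000e-02  3.000e-02 -3.425e+01] pos [0.4214 0.1986 0.2315] j [ 15.8  13.4  96.1   0.   70.5 -58.5] t 1.3 F [ 0.7  0.5 -0.6]
```

Request:
run_rows([
  {"aperture":1,"pos":[-0.0245,-0.0562,0]},
  {"aperture":1,"pos":[-0.0245,-0.0562,0]},
  {"aperture":1,"pos":[-0.0245,-0.0562,0]},
  {"aperture":1,"pos":[-0.0245,-0.0562,0]},
  {"aperture":1,"pos":[-0.0245,-0.0562,0]},
  {"aperture":1,"pos":[-0.0245,-0.0562,0]},
  {"aperture":1,"pos":[-0.0245,-0.0562,0]},
  {"aperture":1,"pos":[-0.0245,-0.0562,0]},
], quiet=true)

```text
ok
```

Request:
run_rows([
  {"aperture":1,"r":[0,0,-8.56]},
  {"aperture":1,"r":[0,0,-8.56]},
  {"aperture":1,"r":[0,0,-8.56]},
  {"aperture":1,"r":[0,0,-8.57]},
  {"aperture":1},
])

```text
time: 2.92
position: [0.487, -0.2859, 0.2312]
orientation: [[-0.949, -0.316, -0.0], [-0.316, 0.949, 0.0], [0.0, 0.0, -1.0]]
contact_force: [-0.5, 0.9, -0.3]
finger_gap: 0.998
gripper_force: 0.0
```

```bash
python3 d.py .4885 -.2875 .15 108.5 0
```

Run:
```python
from h import *
c=env.read_camera("wrist");cv2.imwrite("pics/w1.png",c["img"][:,:,::-1])
for p in([.4885,-.2875,.12],): print(proj(c,p))
```

```text
d [-0.0009 -0.002   0.0812] rv [ 0.01 -0.   -0.07] pos [ 0.487  -0.2859  0.2312] j [ -38.2   23.8   80.9    0.    75.3 -146.6] t 2.925 F [-0.5  0.9 -0.3]
[[316.45772165 238.91910761]]
```

View pics/w1.png

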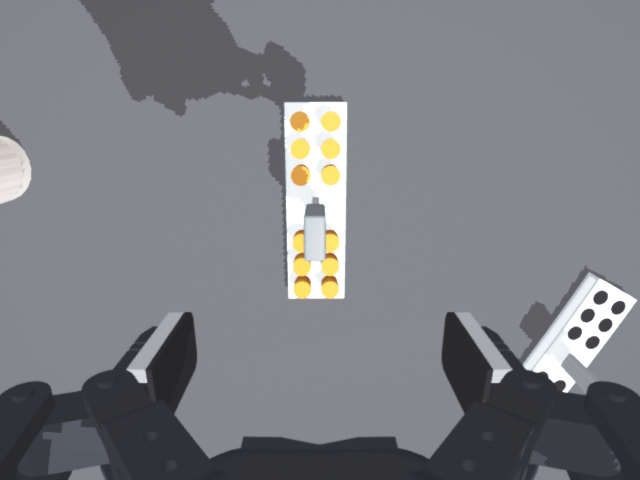

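The grip block top is at (315,234), against a prediction of (316.5,239), and it is square with the fingers. I'll take a final fix and then descend.

Run:
```python
from h import *
c=env.read_camera("wrist");print(plane(c,[[315,234]],.12))
```

```text
[[ 0.48579072 -0.28934897  0.12      ]]
```

Request:
run_rows([
  {"aperture":1,"pos":[-0.0009,-0.002,0.03]},
  {"aperture":1,"pos":[0,0,0.03]},
  {"aperture":1,"pos":[0,0,0.03]},
  {"aperture":1,"pos":[0,0,0.03]},
  {"aperture":1,"pos":[0,0,0.0285]},
  {"aperture":1},
])

```text
time: 3.78
position: [0.4874, -0.2866, 0.0809]
orientation: [[-0.949, -0.316, -0.004], [-0.316, 0.949, 0.003], [0.003, 0.004, -1.0]]
contact_force: [-0.1, -0.2, -0.1]
finger_gap: 1.0
gripper_force: 0.0
```

```bash
python3 d.py .4885 -.2875 .082 108.5 0
```

```text
d [-0.0007 -0.0012 -0.0011] rv [ 0.23 -0.15 -0.1 ] pos [ 0.4874 -0.2866  0.0809] j [ -38.2   32.9   91.6    0.    55.8 -146.6] t 3.775 F [-0.1 -0.2 -0.1]
```

Request:
run_rows([
  {"aperture":1,"pos":[0,-0.0013,0]},
  {"aperture":0},
  {"aperture":0},
  {"aperture":0},
  {"aperture":0},
  {"aperture":0},
  {"aperture":0},
  {"aperture":0},
])

```text
time: 4.78
position: [0.489, -0.2886, 0.083]
orientation: [[-0.948, -0.317, 0.0], [-0.317, 0.948, 0.0], [-0.0, 0.0, -1.0]]
contact_force: [-0.7, 2.2, 4.8]
finger_gap: 0.159
gripper_force: 59.5
```

Request:
run_rows([
  {"aperture":0,"pos":[0,0,-0.02]},
  {"aperture":0,"pos":[0,0,-0.04]},
  {"aperture":0,"pos":[0,0,-0.05]},
  {"aperture":0,"pos":[0,0,-0.05]},
  {"aperture":0,"pos":[0,0,-0.05]},
  {"aperture":0,"pos":[0,0,-0.04]},
  {"aperture":0},
  {"aperture":0},
])

```text
time: 5.78
position: [0.4884, -0.2884, 0.3305]
orientation: [[-0.948, -0.317, -0.003], [-0.317, 0.948, 0.002], [0.002, 0.003, -1.0]]
contact_force: [0.2, -0.2, -3.9]
finger_gap: 0.156
gripper_force: 58.9
```

```bash
python3 d.py .66 .2565 .33 89.1 0
```

```text
d [-0.3356  0.4623  0.0012] rv [ 0.15 -0.14 19.4 ] pos [ 0.4884 -0.2884  0.3305] j [ -38.3   21.3   69.3   -0.    89.6 -146.8] t 5.775 F [ 0.2 -0.2 -3.9]
```

Request:
run_rows([
  {"aperture":0,"pos":[-0.015,0.0226,0]},
  {"aperture":0,"pos":[-0.026,0.0391,0]},
  {"aperture":0,"pos":[-0.026,0.0391,0]},
  {"aperture":0,"pos":[-0.026,0.0391,0]},
  {"aperture":0,"pos":[-0.026,0.0391,0]},
  {"aperture":0,"pos":[-0.026,0.0391,0]},
  {"aperture":0,"pos":[-0.026,0.0391,0]},
  {"aperture":0,"pos":[-0.026,0.0391,0]},
], quiet=true)

```text
ok
```

Request:
run_rows([
  {"aperture":0,"pos":[-0.026,0.0391,0]},
  {"aperture":0,"pos":[-0.026,0.0391,0]},
  {"aperture":0,"pos":[-0.026,0.0391,0]},
  {"aperture":0,"pos":[-0.026,0.0391,0]},
  {"aperture":0,"pos":[-0.015,0.0226,0]},
  {"aperture":0},
])

```text
time: 7.52
position: [0.6373, 0.2643, 0.3286]
orientation: [[-0.947, -0.32, -0.006], [-0.32, 0.947, -0.001], [0.006, 0.001, -1.0]]
contact_force: [-0.4, -0.4, -3.4]
finger_gap: 0.157
gripper_force: 59.3
```

```bash
python3 d.py .634 .2556 .33 89.1 0; python3 d.py .634 .2556 .33 89.1 30
```

```text
d [ 0.0059 -0.0072 -0.0014] rv [-0.02 -0.34 19.57] pos [0.6373 0.2643 0.3286] j [ 16.2  37.1  43.6   0.   99.6 -92.5] t 7.525 F [-0.4 -0.4 -3.4]
d [ 0.0059 -0.0072 -0.0014] rv [  5.1  -30.05  19.13] pos [0.6373 0.2643 0.3286] j [ 16.2  37.1  43.6   0.   99.6 -92.5] t 7.525 F [-0.4 -0.4 -3.4]
```

Request:
run_rows([
  {"aperture":0,"pos":[0.0059,-0.0072,0]},
  {"aperture":0,"r":[0,0,6.4]},
  {"aperture":0,"r":[0,0,6.4]},
  {"aperture":0,"r":[0,0,6.4]},
  {"aperture":0,"r":[0,-6,0]},
  {"aperture":0,"r":[0,-6,0]},
  {"aperture":0,"r":[0,-6,0]},
  {"aperture":0,"r":[0,-6,0]},
], quiet=true)

```text
ok
```

Request:
run_rows([
  {"aperture":0,"r":[0,-6,0]},
  {"aperture":0},
  {"aperture":0},
])

```text
time: 8.9
position: [0.6346, 0.2524, 0.3333]
orientation: [[-0.867, 0.013, 0.499], [0.012, 1.0, -0.007], [-0.499, -0.0, -0.867]]
contact_force: [0.3, -1.1, -2.8]
finger_gap: 0.159
gripper_force: 59.4
```

```bash
python3 d.py .634 .2556 .23 89.1 30
```

Run:
```python
from ov import *
o=env.observe();M=np.array(o['orientation']);p=o['position']
Rc=M@np.diag([-1.,1,-1]); org=p-.083*Rc[:,2]
C=(.5765,.2565,-.9);t=np.radians(-.9);e=np.array([[np.cos(t),-np.sin(t)],[np.sin(t),np.cos(t)]])
print("carrier in case",(org[:2]-C[:2])@e,org[2])
c=env.read_camera("side");im=c["img"][:,:,::-1].copy()
for z in(0,.018):
    q=np.c_[rc(-.085,.085,-.025,.025),np.full(4,z)]@Rc.T+org
    cv2.polylines(im,[np.int32(np.round(proj(c,q)*8))],True,(0,0,255),1,shift=3)
cv2.imwrite("pics/s2.png",cv2.resize(im[60:310,200:500],None,fx=2.4,fy=2.4))
```

```text
d [0.0521 0.0032 0.0892] rv [ 0.06 -0.07  0.11] pos [0.6346 0.2524 0.3333] j [ 19.9  19.2  78.4 -12.5  54.8 -64.6] t 8.9 F [ 0.3 -1.1 -2.8]
carrier in case [ 0.09961458 -0.00307538] 0.2613387625695691
```

View pics/s2.png

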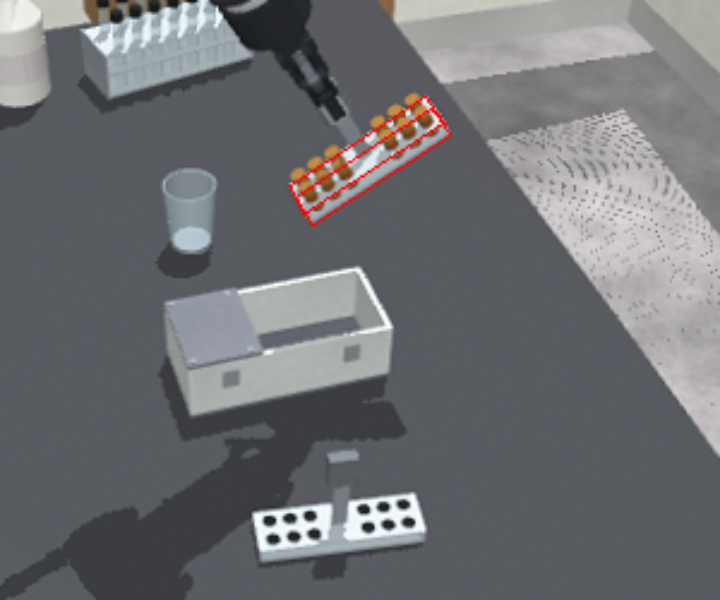

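The predicted outline sits on the held carrier, so it hasn't slipped in the grip. Next I lower it to the start of the slide.

Create e.py:
```python
from ov import *
o=env.observe();M=np.array(o['orientation']);p=o['position']
Rc=M@np.diag([-1.,1,-1]); org=p-.083*Rc[:,2]
t=np.radians(-.9);e=np.array([[np.cos(t),-np.sin(t)],[np.sin(t),np.cos(t)]])
print("carrier in case",np.round((org[:2]-[.5765,.2565])@e,4),round(org[2],4),"tilt",np.degrees(np.arcsin(-Rc[0,2])))
```

```text
(no output)
```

Request:
run_rows([
  {"aperture":0,"pos":[0.01,0.0032,0.017]},
  {"aperture":0,"pos":[0.0201,0,0.0349]},
  {"aperture":0,"pos":[0.0201,0,0.0349]},
  {"aperture":0,"pos":[0.0201,0,0.0349]},
  {"aperture":0,"pos":[0.01,0,0.0175]},
  {"aperture":0},
])

```text
time: 9.7
position: [0.6345, 0.256, 0.1698]
orientation: [[-0.868, 0.013, 0.496], [0.011, 1.0, -0.008], [-0.496, -0.002, -0.868]]
contact_force: [0.7, -0.1, -2.8]
finger_gap: 0.159
gripper_force: 59.4
```

```bash
python3 e.py;python3 d.py .5465 .2570 .1225 89.1 30
```

```text
carrier in case [0.0992 0.0003] 0.0977 tilt 29.749606092651785
d [ 0.0999 -0.     -0.0026] rv [-0.02 -0.25  0.17] pos [0.6345 0.256  0.1698] j [ 20.3  27.5  92.6 -19.   33.4 -55.5] t 9.7 F [ 0.7 -0.1 -2.8]
```

Request:
run_rows([
  {"aperture":0,"pos":[0,0,-0.0026],"r":[0,-0.25,0]},
  {"aperture":0,"pos":[0.0125,0,0]},
  {"aperture":0,"pos":[0.0125,0,0]},
  {"aperture":0,"pos":[0.0125,0,0]},
  {"aperture":0,"pos":[0.0125,0,0]},
  {"aperture":0},
])

```text
time: 10.45
position: [0.5888, 0.2574, 0.1484]
orientation: [[-0.865, 0.011, 0.502], [0.01, 1.0, -0.006], [-0.502, -0.001, -0.865]]
contact_force: [-0.0, -0.2, -3.1]
finger_gap: 0.158
gripper_force: 59.4
```

```bash
python3 e.py;python3 d.py .5465 .2570 .1225 89.1 30
```

```text
carrier in case [0.054  0.0012] 0.0766 tilt 30.15296912117664
d [ 0.0496 -0.0008  0.0011] rv [0.09 0.16 0.23] pos [0.5888 0.2574 0.1484] j [ 22.3  25.4 100.5 -24.6  28.1 -47.9] t 10.45 F [-0.  -0.2 -3.1]
```

Request:
run_rows([
  {"aperture":0,"pos":[0.0125,-0.0008,0.001]},
  {"aperture":0,"pos":[0.0125,0,0]},
  {"aperture":0,"pos":[0.0125,0,0]},
  {"aperture":0,"pos":[0.011,0,0]},
  {"aperture":0},
])

```text
time: 11.08
position: [0.5478, 0.2569, 0.1232]
orientation: [[-0.864, 0.012, 0.503], [0.01, 1.0, -0.006], [-0.503, -0.001, -0.865]]
contact_force: [1.1, -0.4, -3.0]
finger_gap: 0.157
gripper_force: 59.4
```

```bash
python3 e.py;python3 d.py .5605 .2568 .1147 89.1 20
```

Run:
```python
from h import *
c=env.read_camera("side");cv2.imwrite("pics/s3.png",cv2.resize(c["img"][130:260,230:400,::-1],None,fx=4,fy=4))
```

```text
carrier in case [0.013  0.0001] 0.0514 tilt 30.17160845973833
d [-0.0068  0.      0.0137] rv [ 0.07 10.17  0.22] pos [0.5478 0.2569 0.1232] j [ 24.2  24.7 107.4 -32.1  23.4 -38.2] t 11.075 F [ 1.1 -0.4 -3. ]
```

View pics/s3.png

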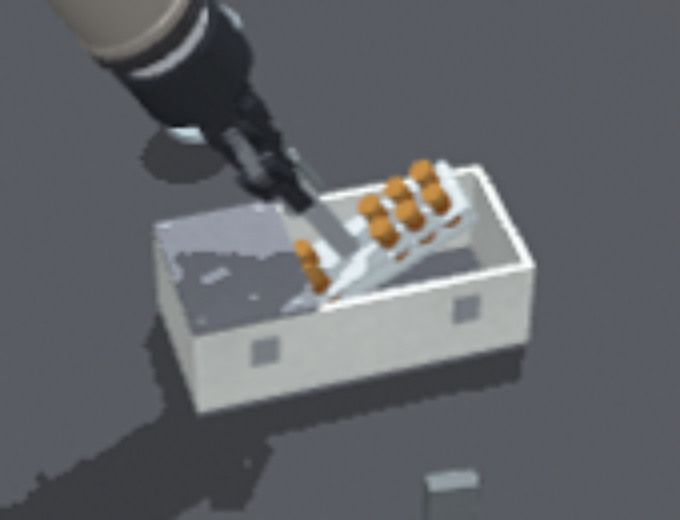

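The −x end is under the cover, and the contact forces show only the carrier's weight. Now I'll right it.

Request:
run_rows([
  {"aperture":0,"pos":[-0.0034,0,0.0065],"r":[0,5.1,0]},
  {"aperture":0,"pos":[-0.0034,0,0.0065],"r":[0,5.1,0]},
  {"aperture":0},
])

```text
time: 11.5
position: [0.5631, 0.2567, 0.1163]
orientation: [[-0.938, 0.014, 0.346], [0.014, 1.0, -0.004], [-0.346, 0.001, -0.938]]
contact_force: [0.5, 0.3, -3.2]
finger_gap: 0.156
gripper_force: 59.4
```

```bash
python3 e.py;python3 d.py .5741 .2566 .1055 89.1 10
```

```text
carrier in case [0.0153 0.0002] 0.0385 tilt 20.244922404394696
d [-0.0066 -0.      0.014 ] rv [ 0.1  10.25  0.08] pos [0.5631 0.2567 0.1163] j [ 21.2  27.9  98.  -12.6  35.9 -59. ] t 11.5 F [ 0.5  0.3 -3.2]
```

Request:
run_rows([
  {"aperture":0,"pos":[-0.0033,0,0.0068],"r":[0,5.1,0]},
  {"aperture":0,"pos":[-0.0033,0,0.0068],"r":[0,5.1,0]},
  {"aperture":0},
])

```text
time: 11.88
position: [0.5722, 0.2562, 0.1042]
orientation: [[-0.985, 0.014, 0.174], [0.013, 1.0, -0.003], [-0.174, -0.001, -0.985]]
contact_force: [-0.3, -0.6, -3.6]
finger_gap: 0.153
gripper_force: 59.3
```

```bash
python3 e.py;python3 d.py .5875 .2563 .0935 89.1 0
```

```text
carrier in case [ 0.0101 -0.0004] 0.0225 tilt 10.00583816152283
d [-0.0132  0.0003  0.0132] rv [-0.04 10.01  0.12] pos [0.5722 0.2562 0.1042] j [ 18.8  32.6  88.7  -4.5  49.4 -67.8] t 11.875 F [-0.3 -0.6 -3.6]
```

Request:
run_rows([
  {"aperture":0,"pos":[-0.0066,0,0.0066],"r":[0,5,0]},
  {"aperture":0,"pos":[-0.0066,0,0.0066],"r":[0,5,0]},
  {"aperture":0},
])

```text
time: 12.25
position: [0.5864, 0.256, 0.0922]
orientation: [[-1.0, 0.014, -0.0], [0.014, 1.0, -0.002], [0.0, -0.002, -1.0]]
contact_force: [-0.0, -0.1, -3.6]
finger_gap: 0.154
gripper_force: 59.3
```

```bash
python3 e.py
```

```text
carrier in case [ 0.0099 -0.0005] 0.0092 tilt -0.01682328061173747
```

Request:
run_rows([
  {"aperture":0,"pos":[0,0,0.002]},
  {"aperture":0,"pos":[0,0,0.002]},
  {"aperture":0},
])

```text
time: 12.62
position: [0.5853, 0.2568, 0.0893]
orientation: [[-1.0, 0.012, -0.002], [0.012, 1.0, -0.0], [0.002, -0.0, -1.0]]
contact_force: [-0.6, -0.2, -2.8]
finger_gap: 0.156
gripper_force: 59.3
```

```bash
python3 e.py
```

```text
carrier in case [0.0086 0.0004] 0.0063 tilt -0.11974312069910459
```

Request:
run_rows([
  {"aperture":0,"pos":[0,0,0.0015]},
  {"aperture":0},
])

```text
time: 12.88
position: [0.5859, 0.2568, 0.0881]
orientation: [[-1.0, 0.012, -0.002], [0.012, 1.0, 0.0], [0.002, 0.0, -1.0]]
contact_force: [-2.1, 0.2, 0.5]
finger_gap: 0.157
gripper_force: 59.9
```

Request:
run_rows([
  {"aperture":0,"pos":[0,0,0.001]},
  {"aperture":0},
])

```text
time: 13.12
position: [0.5858, 0.2569, 0.088]
orientation: [[-1.0, 0.012, -0.002], [0.012, 1.0, 0.001], [0.002, 0.001, -1.0]]
contact_force: [-5.5, -0.5, 6.6]
finger_gap: 0.155
gripper_force: 60.9
```

The force has turned from −3 N to +6.6 N, so the carrier is on the floor. I'll release it, back off and look.

Request:
run_rows([
  {"aperture":1},
  {"aperture":1},
  {"aperture":1},
  {"aperture":1},
  {"aperture":1},
  {"aperture":1},
])

```text
time: 13.88
position: [0.5859, 0.2566, 0.0867]
orientation: [[-1.0, 0.012, -0.003], [0.012, 1.0, 0.0], [0.003, 0.0, -1.0]]
contact_force: [0.4, -0.4, -0.2]
finger_gap: 0.998
gripper_force: 0.0
```

Request:
run_rows([
  {"aperture":1,"pos":[0,0,-0.02]},
  {"aperture":1,"pos":[0,0,-0.04]},
  {"aperture":1,"pos":[0,0,-0.05]},
  {"aperture":1,"pos":[0,0,-0.05]},
  {"aperture":1,"pos":[0,0,-0.03]},
  {"aperture":1},
  {"aperture":1},
])

```text
time: 14.75
position: [0.5859, 0.2564, 0.2752]
orientation: [[-1.0, 0.012, -0.005], [0.012, 1.0, -0.001], [0.005, -0.001, -1.0]]
contact_force: [-0.2, -0.4, 0.2]
finger_gap: 0.997
gripper_force: 0.0
```

Run:
```python
from h import *
a=env.read_camera("side")["img"][130:330,230:430,::-1];b=env.read_camera("top")["img"][130:330,100:300,::-1]
cv2.imwrite("pics/s4.png",cv2.resize(np.hstack([a,b]),None,fx=2,fy=2))
```

```text
(no output)
```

View pics/s4.png

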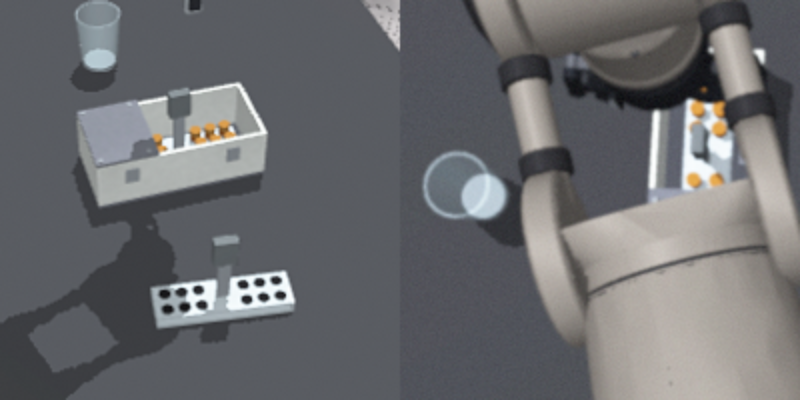

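The side view shows the carrier flat in the case, with its grip block upright at about (178,103). The empty carrier and beaker haven't moved.

```bash
python3 -c "
from station import env
print(env.hand_in())"
```

```text
the job is handed in; nothing more can be done
None
```

The loaded carrier is lying flat on the case floor, about 9 mm along from the case's centre, and released. The empty carrier and beaker look unmoved in the pictures, and I handed the job in at about 15 s; `env.hand_in()` returned no verdict.

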